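# Unlock the block heater's hood and hold it just below its balance point

### The job

Free the hood of the bench block heater by sliding the grip of its transport lock away from the hood, right to its end stop. Then take the hood by its bar and raise it clearly past its balance point, which is at 35 degrees open, without letting it spring up to its upper stop, and bring it back to just below that point, 4 to 9 degrees short of it, so that a colleague can see in. Finish while still holding it there, motionless, with your fingers on the hood (it would fall shut if let go); leave the jar, the timer and the tape roll where they are.

Things in the scene. Friction and masses are not known exactly. Their poses are not given: they have to be found in the camera images.
- heater: Fixed bench block heater: white casing 150 (x) x 140 (y) x 70 mm high, joined on its -y side by a white console 120 x 125 x 69 mm high with the transport lock. Origin under the centre of the main casing, on the worktop; the front (side of the hood's bar) looks along its -x, z up. A shelf board with its edge 600 mm ahead of the robot hangs behind, 475 mm up.
- hood_hinge (a point): Middle of the hood's hinge axis, fixed to the heater: 55 mm behind (+x) the heater's origin and 72 mm above the worktop. Its axes are the heater's; the hinge runs along y.
- hood (a joint): Opening of the grey hood (rad): 0 shut, upper stop 1.6; its front rises. 0.9 kg, 124 mm wide, front edge 105 mm from the hinge, top 28 mm above the hinge axis. Balance point 0.611 (35 deg): below it the hood falls shut, above it springs open. From shut it takes about 1.6 N at the bar, near balance under 1 N. While locked (tongue over the steel ear on its -y side) it opens only about 0.03.
- hood_bar (a point): Middle of the hood's round steel lifting bar, 12 mm thick, along the hinge direction, middle 80 mm free for fingers, bent arms at its ends. At angle a it is 140 cos a - 52 sin a mm in front of the hinge axis and 140 sin a + 52 cos a mm above it. Shut: 35 mm ahead of the hood's front edge, 24 mm above its top. The bar can turn in fingers that pinch it from above across its length.
- lock (a joint): Travel of the transport lock's sliding grip (m): 0 to 0.005 at the start (locked, tongue over the hood's ear), 0.040 at the end stop (free). It grows along the heater's -y axis, away from the hood. Friction about 2 N; it stays where it is left.
- lock_grip (a point): Centre of the top of the lock's upright black grip, 26 mm along x, 14 mm thick along y, top 118 mm above the worktop; its upper 34 mm stand free above a foot and the flat steel tongue. At 0 it is 38 mm in front of and 119 mm to the -y side of the heater's origin. 50 mm are free between it and the hood.
- specimen_jar: Bystander: specimen jar with a screw lid, 66 mm wide, 59 mm tall, beside the heater on its +y side. Origin under its centre.
- timer: Bystander: flat bench timer, 62 x 64 x 20 mm, beside the console on its -y side. Origin under its centre.
- plaster_roll: Bystander: roll of tape lying flat, 45 mm wide, 25 mm tall, at the heater's +y side towards the front. Origin under its centre.

How it is judged:
On the way, in this order (a step that is already met when the one before it is completed fails the run):
1. the lock's grip is at its end stop, the hood still shut (value of joint lock above 0.036 m and value of joint hood below 0.1 rad), for 0.2 s.
2. the hood is raised past its balance point, in the fingers (value of joint hood above 0.665 rad and contact force between the fingers and hood above 0.1 N), for 0.2 s.
At the end, for the whole second after the job is handed in: The lock's grip is at its end stop (over 35 of 40 mm), the fingers touch the hood (over 0.1 N) and hold it still (under 0.05 rad/s) between 0.40 and 0.58 rad, that is 2 to 12 degrees below its balance point at 0.611, where nothing else would keep it up (value of joint lock above 0.035 m and value of joint hood between 0.4 and 0.58 rad and velocity of joint hood between -0.05 and 0.05 rad/s and contact force between the fingers and hood above 0.1 N); the arm keeps its last pose, push and grip.
It fails at once if the hood springs up to its upper stop (value of joint hood above 1.45 rad).
It fails at once if the jar, the timer or the tape roll is moved by more than 20 mm (distance of any of specimen_jar, timer, plaster_roll from where it was at the start of the episode above 0.02 m).
It also fails if it takes over 48 s, if anything falls off the work surface, if the arm or the gripper's body presses on something with over 40 N, if the wrist force passes 120 N, or if a joint passes its speed limit or range.

### The arm

A 7-joint arm with a two-finger parallel gripper is mounted at the origin on a cart in front of the work surface, level with it; the furniture and walls round the work are solid. World frame = base frame: x ahead of the robot, y to its left, z up, the work surface at z = 0. Lengths are in m, angles in rad, forces in N, time in s.
With the tool pointing down it reaches from about 0.425 to 0.825 m from the base axis. Payload 3.6 kg.
Tool frame: the origin (TCP) lies on the centre line of the jaws, within the pads' length; the fingertips stand arm.tip_extent ahead of it and the grasp point (between the pads) is the TCP (arm.tip_extent is the distance from the TCP to the fingertips, in m); z points along the fingers, y is the line along which they close (so a half turn about z gives the same grasp; the last joint's range is limited). The gripper opens to 85 mm and grips with 20 to 120 N. Pads are 22 mm wide; open, the fingers measure 114 mm over their backs; the gripper's body (76 mm by 85 mm) begins 54 mm behind the grasp point. The pads swing forward as they close: fully open they stand 13 mm farther back than shut.
Start: joints at [-1.329, 0.615, -0.013, 1.423, 0.008, 1.103, -0.04], TCP at [0.173, 0.627, 0.25] pointing down, gripper open.
Joint ranges: [-3.12, 3.12], [-0.3, 2.06], [-1.34, 1.32], [0.26, 2.42], [-1.36, 4.5], [0.01, 1.98], [-2.84, 2.84]. Speed limits (rad/s): [2.79, 2.79, 3.14, 3.14, 3.14, 3.14, 3.14].

### API

Orientations are given as a unit quaternion [x, y, z, w].
In Python, from cell import arm gives the robot as it stands.
- The arm moves only by the tool play_rows, never from a script. Its argument "steps" is one flat list of numbers, 5 for each row, row after row: the finger opening in m, from 0 to 0.0854, then the shift along the world's x, y, z in a scale on which 1.0 is 1000 mm, then the turn about the world's z in parts of the range, where 1.0 means pi rad. A call has exactly 8 rows; each row is the pose to reach, as a shift and turn from the pose commanded when the call began; what a row does not reach only later rows make up. A row lasts 1/12 s, in which the tool goes at most 41.7 mm and 7.16 degrees, less where a joint would pass 70% of its speed; a pose out of reach is approached as far as the arm can. A call with a gripper value outside its range is refused whole. The fingers move at their own pace and stop on an object; "force" is the grip in N (left out, the last holds). Time passes only in rows, so rows that repeat a pose let the fingers close, or fill a call up. It gives the time, the measured TCP pose, the force, the opening and the grip force at its end, in the units of the state.
- arm.get_state(): the state, without advancing time (a new reading comes with each control period).
- arm.get_image(name): name is "scene" or "side" or "wrist"; returns a dict with "frame" (384x512x3 uint8, blue, green, red), "fx", "fy", "cx", "cy" (pixels), "cam_to_world" (4x4, takes a point from camera to world coordinates). Camera axes: x right, y up, looking along -z (the intrinsics and any distortion apply to the point x, -y, -z); pixel columns grow to the right and rows downward; lengths in m; the calibration is good to about 2 mm. A picture is of the moment at which its call begins. There is no depth.
- arm.finish_job(): hands the job in; it is judged then, once.
The state is a dict: "time": time; "q": joint angles; "joint_vel": joint speeds; "tau": joint torques, N m; "position": TCP position; "orientation": TCP orientation; "force": force on the tool from outside, world axes, zero at the start; "torque": the same for the moment, N m; "grip_width": finger opening in m; "grip_force": force on a finger pad.
Only numpy, scipy, OpenCV 4.12 (cv2) and the standard library are available. Lean on these libraries where they do the work, as an engineer would, in place of code of your own. Each camera call takes 0.05 s, during which the arm holds its last target. There are 200 camera calls.

## Working session

There is one attempt and no reset: what is moved stays moved. The work goes in short steps, Python scripts to look and compute and a tool call to move; the robot and the scene stay as the last step left them, time stands still between calls to the robot, and variables do not carry over. Pictures are saved under pics/ and viewed, at most 10 in all, crops included, and the job is handed in when it is done.

Besides the shell and the picture viewer there is one more tool, called after "Emit:" by a JSON object that holds its "fn" and its "kwargs", one argument or row to a line. play_rows: Moves the arm, as the interface text tells. Its arguments: {"type":"object","properties":{"steps":{"type":"array","items":{"type":"number"}},"force":{"type":"number"}},"required":["steps"]}

```bash
mkdir -p pics; ls
python3 - <<'E'
from cell import arm
import cv2,numpy as np
np.set_printoptions(precision=4,suppress=True)
print(arm.tip_extent)
for n in("scene","side"):
    d=arm.get_image(n);cv2.imwrite(f"pics/{n}0.png",d["frame"]);print(n,d["fx"],d["fy"],d["cx"],d["cy"],[k for k in d]);print(d["cam_to_world"])
print(arm.get_state())
E
```

```text
pics
0.019
scene 367.34608860503533 367.34608860503533 255.41160498285788 193.14677041966246 ['frame', 'fx', 'fy', 'cx', 'cy', 'cam_to_world']
[[ 0.4658  0.4125 -0.7829 -0.1398]
 [-0.8847  0.1996 -0.4212 -0.4536]
 [-0.0175  0.8888  0.4579  0.4971]
 [ 0.      0.      0.      1.    ]]
side 398.7605812569558 398.7605812569558 255.983221793079 187.89151304639333 ['frame', 'fx', 'fy', 'cx', 'cy', 'cam_to_world']
[[ 0.948   0.1332 -0.2891  0.1829]
 [-0.3183  0.3788 -0.869  -1.0615]
 [-0.0062  0.9158  0.4015  0.5661]
 [ 0.      0.      0.      1.    ]]
{'time': 0.1, 'q': array([-1.3285,  0.6158, -0.0126,  1.4248,  0.0081,  1.1034, -0.0404]), 'joint_vel': array([ 0.0001, -0.0033,  0.0003, -0.0017, -0.0019, -0.0003,  0.0001]), 'tau': array([  0.0021, -47.0386,   0.2608, -17.1569,   0.0102,   0.0059,
        -0.    ]), 'position': array([0.1724, 0.626 , 0.2493]), 'orientation': array([ 0.134 ,  0.991 , -0.0011, -0.0002]), 'force': array([0.1052, 1.0522, 0.0082]), 'torque': array([-0.035 ,  0.0175, -0.018 ]), 'grip_force': 0.0, 'grip_width': 0.08519188426069363}
```

View images.

View pics/scene0.png

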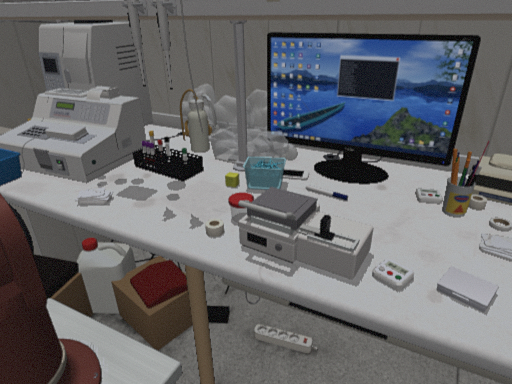

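View pics/side0.png

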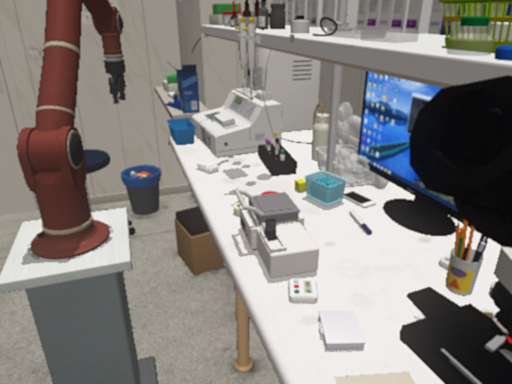

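Scene: the heater with its grey hood is near (280,220) px, the black grip near (325,228), the timer (393,272), the jar with red lid (240,203) and the tape (215,227). In the side view the heater is around (278,235), the grip (270,228). I'll enlarge both.

Run:
```python
import cv2,numpy as np
a=cv2.imread("pics/scene0.png")[180:290,200:400]; b=cv2.imread("pics/side0.png")[180:280,225:325]
cv2.imwrite("pics/c1.png",cv2.resize(a,None,fx=4,fy=4,interpolation=cv2.INTER_CUBIC))
cv2.imwrite("pics/c2.png",cv2.resize(b,None,fx=6,fy=6,interpolation=cv2.INTER_CUBIC))
```

```text
(no output)
```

View pics/c1.png

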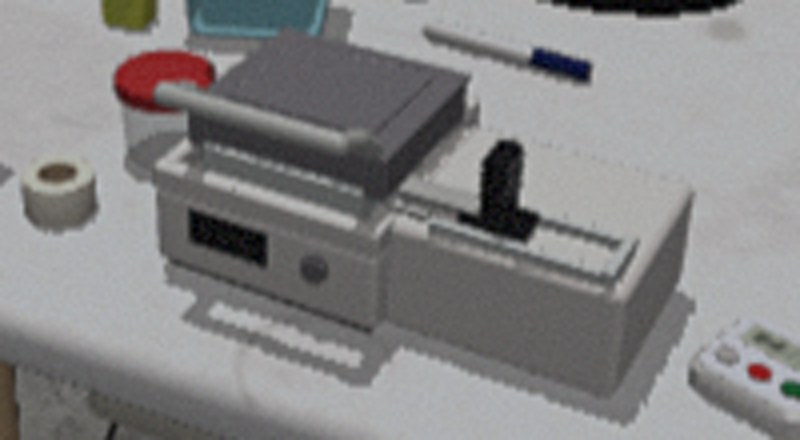

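View pics/c2.png

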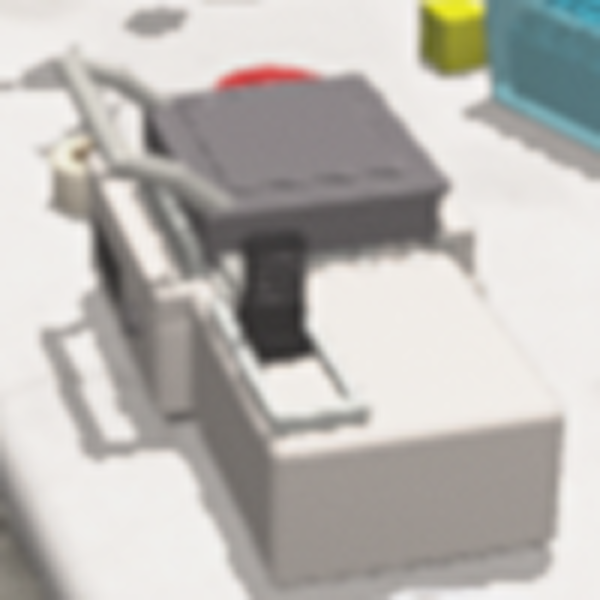

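The enlarged scene view shows the grip's top centre at c1 (503,146), bar ends (160,93) and (360,140), casing front bottom corners (165,258), (378,328), and console end (612,392), (690,190). In the side crop the grip top is at (276,240), the bar at (70,58)–(118,160), and console corners at (275,455), (562,415). I'll fit the heater pose from these.

```bash
cat > fit.py <<'E'
from cell import arm
import numpy as np
from scipy.optimize import least_squares
np.set_printoptions(precision=4,suppress=True)
D={n:arm.get_image(n) for n in("scene","side")}
def proj(n,P):
    d=D[n];T=np.linalg.inv(d["cam_to_world"]);p=T[:3,:3]@P+T[:3,3]
    return np.array([d["cx"]-d["fx"]*p[0]/p[2],d["cy"]+d["fy"]*p[1]/p[2]])
c1=lambda u,v:np.array([200+(u+.5)/4-.5,180+(v+.5)/4-.5])
c2=lambda u,v:np.array([225+(u+.5)/6-.5,180+(v+.5)/6-.5])
def world(p,P):
    c,s=np.cos(p[2]),np.sin(p[2]);return np.array([p[0]+c*P[0]-s*P[1],p[1]+s*P[0]+c*P[1],P[2]])
def pts(p):
    f,h,t=p[3:6];g=(-.038,-.119-t,.118)
    return [("scene",g,c1(503,146)),("side",g,c2(276,240)),
    ("scene",(-.075,.07,.0),c1(165,258)),("scene",(-.075,-.07,0),c1(378,328)),("scene",(-.075,.07,.07),c1(157,183)),
    ("scene",(f,-.195,0),c1(612,392)),("scene",(f,-.195,.069),c1(612,302)),("scene",(f+.12,-.195,.069),c1(692,190)),
    ("side",(f,-.195,.069),c2(273,457)),("side",(f,-.195,0),c2(275,583)),("side",(f+.12,-.195,.069),c2(562,415)),("side",(f+.12,-.195,0),c2(553,545)),
    ("side",(-.075,-.07,0),c2(170,417)),
    ("scene",(-.085,h,.124),c1(160,93)),("scene",(-.085,-h,.124),c1(357,140)),("side",(-.085,h,.124),c2(70,58)),("side",(-.085,-h,.124),c2(116,160))]
r=lambda p:np.array([proj(n,world(p,P))-q for n,P,q in pts(p)])
s=least_squares(lambda p:r(p).ravel(),[.55,0,0,-.06,.05,.002],loss="soft_l1")
print(s.x,np.degrees(s.x[2]));print(np.c_[r(s.x)].T)
for k,P in dict(grip=(-.038,-.119-s.x[5],.118),bar=(-.085,0,.124),hinge=(.055,0,.072)).items():print(k,world(s.x,P))
E
python3 fit.py
```

```text
[ 0.5294 -0.1606 -0.0615 -0.0678  0.0571 -0.0003] -3.5257235810397294
[[ 0.2565  1.6169 -1.6951 -0.3601 -0.8801 -0.6389  3.0824  0.5213 -0.7879
  -1.337   0.7418  0.5833 -0.4346 -0.1734 -1.3401  0.5725  2.8722]
 [-0.91   -1.0411  1.4738  3.0589 -5.629   4.9024 -0.7188 -1.9868 -0.7154
   3.6021 -1.4558  1.6688  3.1176 -1.1604  0.6672  0.354   1.2855]]
grip [ 0.4842 -0.2767  0.118 ]
bar [ 0.4446 -0.1553  0.124 ]
hinge [ 0.5843 -0.164   0.072 ]
```

```bash
sed -i 's/f,h,t=p\[3:6\]/f,h,t,b=p[3:7]/; s/("scene",(-.075,.07,.07),c1(157,183)),//; s/\.195,0)/.195,b)/g; s/-\.07,0)/-.07,b)/g; s/(-.075,.07,.0)/(-.075,.07,b)/; s/\.05,\.002\]/.05,.002,.01]/' fit.py; python3 fit.py
```

```text
[ 0.5275 -0.1619 -0.0659 -0.0665  0.0569 -0.0008  0.0098] -3.7748228903446885
[[ 0.1677  0.7437 -1.8356 -0.205   0.2051  3.4388  1.1162 -1.2482 -1.7558
   0.4579  0.5331 -1.1904 -0.1304 -1.4096  0.0791  2.1233]
 [-0.2771 -0.7649 -1.5383  0.1001  1.6697 -0.1447 -1.4735 -0.3473  0.4955
  -0.993  -1.2663  0.2331 -0.7035  1.269   0.5919  1.5515]]
grip [ 0.4817 -0.2774  0.118 ]
bar [ 0.4426 -0.1563  0.124 ]
hinge [ 0.5823 -0.1655  0.072 ]
```

```bash
cat >> fit.py <<'E'
def back(n,u,v,z):
    d=D[n];R=d["cam_to_world"];r=R[:3,:3]@np.array([(u-d["cx"])/d["fx"],-(v-d["cy"])/d["fy"],-1]);o=R[:3,3];return o+r*(z-o[2])/r[2]
E
python3 - <<'E' | tail -6
from fit import *
for q in[(95,193,0),(25,175,0),(110,178,0),(135,165,0),(200,177,0),(40,70,.2)]:print(q,back("scene",*q))
E
```

```text
(95, 193, 0) [0.5006 0.4387 0.    ]
(25, 175, 0) [0.4906 0.7625 0.    ]
(110, 178, 0) [0.5986 0.4818 0.    ]
(135, 165, 0) [ 0.7167  0.4867 -0.    ]
(200, 177, 0) [0.733  0.2193 0.    ]
(40, 70, 0.2) [1.1463 1.5448 0.2   ]
```

Emit:
{"fn": "play_rows", "kwargs": {
  "steps": [0.085,0.015,-0.018,0,0,0.085,0.04,-0.049,0,0,0.085,0.065,-0.08,0,0,0.085,0.09,-0.11,0,0,0.085,0.115,-0.14,0,0,0.085,0.14,-0.17,0,0,0.085,0.165,-0.2,0,0,0.085,0.18,-0.22,0,0]
}}

```text
time: 1.07
position: [0.3561, 0.4026, 0.2506]
orientation: [0.137, 0.991, -0.001, 0.001]
force: [1.1, -0.1, 0.5]
grip_width: 0.0848
grip_force: 0.0
```

The manual's scale: turns go in shares of pi rad. Converting my numbers, 11.6 degrees is 0.0644.

Emit:
{"fn": "play_rows", "kwargs": {
  "steps": [0.05,0.015,-0.025,0,0.0111,0.05,0.035,-0.06,0,0.0222,0.05,0.055,-0.095,0,0.0333,0.05,0.075,-0.13,0,0.0444,0.05,0.095,-0.165,0,0.0556,0.05,0.112,-0.2,0,0.0644,0.05,0.12,-0.237,0,0.0644,0.05,0.127,-0.275,0,0.0644]
}}

```text
time: 1.73
position: [0.4806, 0.1299, 0.2505]
orientation: [0.033, 0.999, 0.0, 0.001]
force: [0.9, -0.5, 0.1]
grip_width: 0.05
grip_force: 0.0
```

Emit:
{"fn": "play_rows", "kwargs": {
  "steps": [0.05,0,-0.04,0,0,0.05,0,-0.08,0,0,0.05,0,-0.12,0,0,0.05,0,-0.16,0,0,0.05,0,-0.2,0,0,0.05,0,-0.24,0,0,0.05,0,-0.28,0,0,0.05,0,-0.32,0,0]
}}

```text
time: 2.4
position: [0.4794, -0.1903, 0.2507]
orientation: [0.033, 0.999, -0.0, 0.0]
force: [0.9, -0.0, 0.1]
grip_width: 0.0497
grip_force: 0.0
```

Emit:
{"fn": "play_rows", "kwargs": {
  "steps": [0.05,0,-0.03,0,0,0.05,0,-0.06,0,0,0.05,0.002,-0.08,-0.01,0,0.05,0.002,-0.089,-0.03,0,0.05,0.002,-0.089,-0.05,0,0.05,0.002,-0.089,-0.06,0,0.05,0.002,-0.089,-0.06,0,0.05,0.002,-0.089,-0.06,0]
}}

```text
time: 3.07
position: [0.4819, -0.2767, 0.1903]
orientation: [0.033, 0.999, 0.0, -0.0]
force: [0.3, -0.4, 0.7]
grip_width: 0.0499
grip_force: 0.0
```

Run:
```python
from cell import arm
import cv2,numpy as np
np.set_printoptions(precision=4,suppress=True)
d=arm.get_image("wrist");cv2.imwrite("pics/w1.png",d["frame"]);print(d["fx"],d["cx"],d["cy"]);print(d["cam_to_world"])
s=arm.get_state();print(s["time"],s["position"],s["orientation"],s["q"],s["grip_width"])
```

```text
305.7538253456204 253.68441683874278 194.19299196160864
[[ 0.0651 -0.9505 -0.3038  0.4039]
 [ 0.9979  0.0619  0.0201 -0.2711]
 [-0.0003 -0.3045  0.9525  0.3133]
 [ 0.      0.      0.      1.    ]]
3.1167 [ 0.4823 -0.277   0.1911] [ 0.0326  0.9995 -0.0002  0.0007] [ 0.4275  0.5359  0.0833  1.7774 -0.058   0.8293  2.044 ] 0.049928792336876415
```

View pics/w1.png

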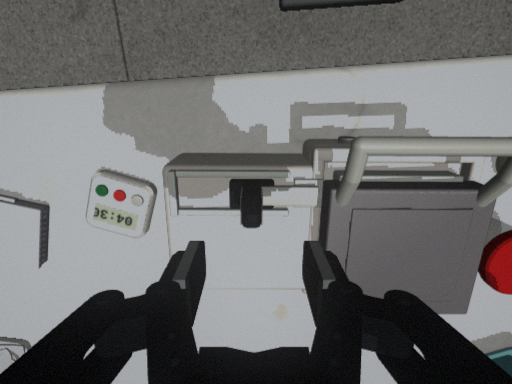

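The wrist view shows the grip's upright ending at (251,227) with its top face around (251,212), and the bar along row 147 from column 355. I'll back-project both.

```bash
python3 - <<'E' | tail -12
from fit import *
D["wrist"]=arm.get_image("wrist")
print("grip pred",proj("wrist",world(s.x,(-.038,-.119,.118))))
for sx,sy in((-1,-1),(1,-1),(-1,1),(1,1)):print(proj("wrist",world(s.x,(-.038+sx*.013,-.119+sy*.007,.118))))
print("bar pred",proj("wrist",world(s.x,(-.085,0,.124))),proj("wrist",world(s.x,(-.085,-.057,.124))))
for u,v,z in((251,227,.118),(241,220,.118),(262,220,.118),(365,147,.124),(500,147,.124)):print((u,v),back("wrist",u,v,z))
E
python3 -c "
import cv2
a=cv2.imread('pics/w1.png')[120:240,210:360]
cv2.imwrite('pics/w1c.png',cv2.resize(cv2.convertScaleAbs(a,alpha=1.6,beta=20),None,fx=5,fy=5,interpolation=cv2.INTER_CUBIC))"
```

```text
hinge [ 0.5823 -0.1655  0.072 ]
grip pred [251.8389 213.9053]
[241.4656 195.978 ]
[241.8935 231.138 ]
[262.1697 196.0046]
[261.8272 231.1673]
bar pred [442.7764 147.3938] [351.1952 147.2994]
(251, 227) [ 0.4915 -0.2794  0.118 ]
(241, 220) [ 0.4857 -0.2859  0.118 ]
(262, 220) [ 0.4867 -0.2714  0.118 ]
(365, 147) [ 0.4393 -0.2046  0.124 ]
(500, 147) [ 0.4447 -0.1208  0.124 ]
```

View pics/w1c.png

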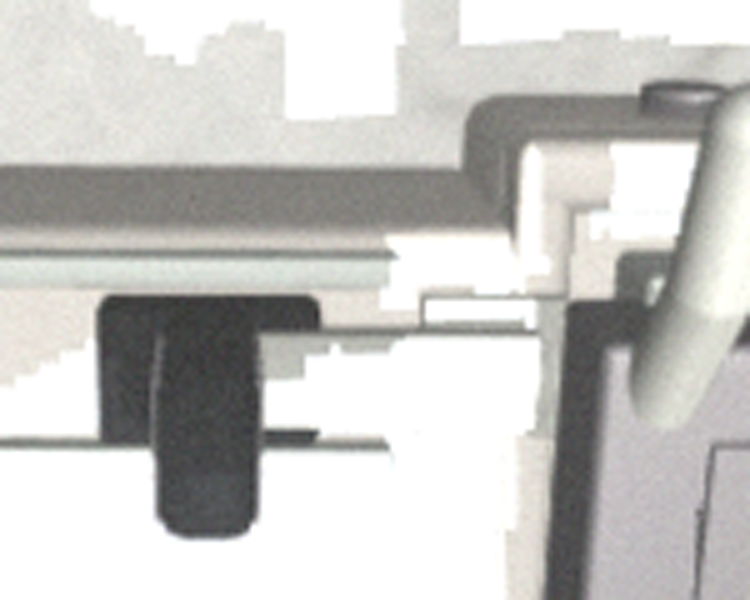

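The grip matches the prediction within 2–3 mm. Next I descend around it and pinch lightly.

Emit:
{"fn": "play_rows", "kwargs": {
  "steps": [0.05,-0.001,-0.001,-0.015,0,0.05,-0.002,-0.002,-0.04,0,0.05,-0.002,-0.002,-0.06,0,0.05,-0.002,-0.002,-0.075,0,0.05,-0.002,-0.002,-0.081,0,0.05,-0.002,-0.002,-0.081,0,0.02,-0.002,-0.002,-0.081,0,0.02,-0.002,-0.002,-0.081,0],
  "force": 20
}}

```text
time: 3.93
position: [0.4805, -0.2798, 0.1106]
orientation: [0.033, 0.999, -0.001, 0.001]
force: [0.4, 0.2, -0.1]
grip_width: 0.0265
grip_force: 0.0
```

Emit:
{"fn": "play_rows", "kwargs": {
  "steps": [0.005,0,0,0,0,0.005,0,0,0,0,0.005,0,0,0,0,0.005,0,0,0,0,0.005,0,0,0,0,0.005,0,0,0,0,0.005,0,0,0,0,0.005,0,0,0,0]
}}

```text
time: 4.6
position: [0.4805, -0.2796, 0.1107]
orientation: [0.033, 0.999, -0.0, 0.001]
force: [-0.7, 1.1, 5.6]
grip_width: 0.0133
grip_force: 25.7
```

Emit:
{"fn": "play_rows", "kwargs": {
  "steps": [0.005,0,-0.003,0,0,0.005,0,-0.008,0,0,0.005,-0.001,-0.013,0,0,0.005,-0.001,-0.018,0,0,0.005,-0.001,-0.023,0,0,0.005,-0.002,-0.028,0,0,0.005,-0.002,-0.032,0,0,0.005,-0.002,-0.032,0,0]
}}

```text
time: 5.27
position: [0.4781, -0.3123, 0.1107]
orientation: [0.034, 0.999, -0.001, 0.001]
force: [-0.3, -0.2, 6.0]
grip_width: 0.0137
grip_force: 25.8
```

Emit:
{"fn": "play_rows", "kwargs": {
  "steps": [0.005,0,-0.001,0,0,0.005,0,-0.003,0,0,0.005,0,-0.005,0,0,0.005,0,-0.006,0,0,0.005,0,-0.007,0,0,0.005,0,-0.008,0,0,0.005,0,-0.009,0,0,0.005,0,-0.009,0,0]
}}

```text
time: 5.93
position: [0.4778, -0.3178, 0.1106]
orientation: [0.033, 0.999, 0.002, -0.0]
force: [-2.0, 5.5, 9.9]
grip_width: 0.0139
grip_force: 26.3
```

Emit:
{"fn": "play_rows", "kwargs": {
  "steps": [0.005,0,-0.001,0,0,0.005,0,-0.002,0,0,0.005,0,-0.003,0,0,0.005,0,-0.004,0,0,0.005,0,-0.004,0,0,0.005,0,-0.004,0,0,0.005,0,-0.004,0,0,0.005,0,-0.004,0,0]
}}

```text
time: 6.6
position: [0.4779, -0.318, 0.1106]
orientation: [0.032, 0.999, 0.005, -0.001]
force: [-2.1, 10.8, 13.1]
grip_width: 0.0137
grip_force: 26.8
```

The grip is at its end stop: force is building and the position no longer changes. I'll relax, open, rise and turn for the bar.

Emit:
{"fn": "play_rows", "kwargs": {
  "steps": [0.005,0,0.005,0,0,0.02,0,0.006,0,0,0.045,0,0.006,0,0,0.045,0,0.006,0,0,0.045,0,0.006,0,0,0.045,0,0.006,0.03,0,0.045,0,0.006,0.07,0,0.045,0,0.006,0.1,0]
}}

```text
time: 7.27
position: [0.4777, -0.3191, 0.2109]
orientation: [0.034, 0.999, -0.0, 0.0]
force: [0.3, 0.2, 1.0]
grip_width: 0.0448
grip_force: 0.0
```

To row units: -53 degrees is -0.2944.

Emit:
{"fn": "play_rows", "kwargs": {
  "steps": [0.05,-0.003,0.02,0.02,-0.0333,0.06,-0.007,0.04,0.03,-0.0667,0.06,-0.012,0.06,0.03,-0.1,0.06,-0.017,0.08,0.03,-0.1389,0.06,-0.022,0.1,0.03,-0.1778,0.06,-0.027,0.12,0.03,-0.2167,0.06,-0.032,0.14,0.03,-0.2556,0.06,-0.036,0.162,0.03,-0.2944]
}}

```text
time: 7.93
position: [0.441, -0.1562, 0.2392]
orientation: [0.479, 0.878, -0.0, -0.0]
force: [0.2, 0.6, 0.6]
grip_width: 0.0595
grip_force: 0.0
```

To row units: -37 degrees is -0.2056.

Emit:
{"fn": "play_rows", "kwargs": {
  "steps": [0.06,0,0,-0.005,-0.0333,0.06,0,0,-0.01,-0.0722,0.06,0,0,-0.015,-0.1111,0.06,0,0,-0.02,-0.15,0.06,0,0,-0.03,-0.1889,0.06,0,0,-0.04,-0.2056,0.06,0,0,-0.04,-0.2056,0.06,0,0,-0.04,-0.2056]
}}

```text
time: 8.6
position: [0.4414, -0.1565, 0.199]
orientation: [0.73, 0.684, -0.001, -0.0]
force: [-0.6, -0.6, 0.8]
grip_width: 0.06
grip_force: 0.0
```

```bash
python3 - <<'E' | tail -12
from fit import *
import cv2
d=D["wrist"]=arm.get_image("wrist");im=d["frame"].copy()
for P in((-.085,-.04,.124),(-.085,.04,.124),(-.085,0,.124),(-.038,-.159,.118)):
    q=proj("wrist",world(s.x,P));print(q);cv2.circle(im,tuple(int(round(v)) for v in q),3,(0,0,255),-1)
cv2.imwrite("pics/w2.png",im)
st=arm.get_state();print(st["time"],st["position"],st["orientation"],st["q"],st["force"])
E
```

```text
[[ 0.1677  0.7437 -1.8356 -0.205   0.2051  3.4388  1.1162 -1.2482 -1.7558
   0.4579  0.5331 -1.1904 -0.1304 -1.4096  0.0791  2.1233]
 [-0.2771 -0.7649 -1.5383  0.1001  1.6697 -0.1447 -1.4735 -0.3473  0.4955
  -0.993  -1.2663  0.2331 -0.7035  1.269   0.5919  1.5515]]
grip [ 0.4817 -0.2774  0.118 ]
bar [ 0.4426 -0.1563  0.124 ]
hinge [ 0.5823 -0.1655  0.072 ]
[254.6291 264.4496]
[254.82   157.0562]
[254.7191 213.8413]
[308.1172 380.7774]
8.75 [ 0.442  -0.1567  0.1998] [0.7299 0.6835 0.0003 0.0005] [-0.0414  0.4371  0.4736  2.0051 -0.2838  0.7616  0.5355] [0.0711 0.6169 0.288 ]
```

View pics/w2.png

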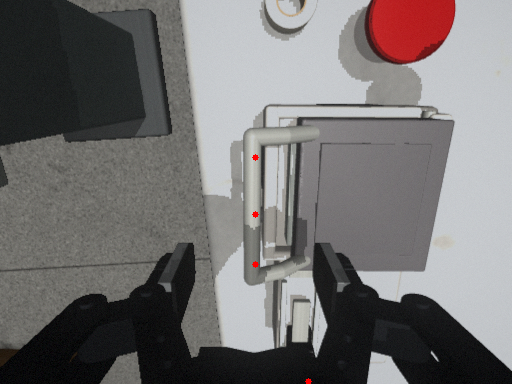

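The bar runs down column 252, about 2 mm front of the prediction and centred between the fingers. Next I lower and pinch it.

Emit:
{"fn": "play_rows", "kwargs": {
  "steps": [0.04,-0.001,0,0,0,0.04,-0.001,0,0,0,0.04,-0.001,0,-0.02,0,0.04,-0.001,0,-0.04,0,0.04,-0.001,0,-0.06,0,0.04,-0.001,0,-0.072,0,0.04,-0.001,0,-0.077,0,0.03,-0.001,0,-0.077,0],
  "force": 30
}}

```text
time: 9.42
position: [0.4401, -0.1563, 0.1216]
orientation: [0.73, 0.683, -0.0, -0.001]
force: [0.1, -0.2, 0.3]
grip_width: 0.0302
grip_force: 0.0
```

Emit:
{"fn": "play_rows", "kwargs": {
  "steps": [0.02,0,0,0,0,0.015,0,0,0,0,0.005,0,0,0,0,0.005,0,0,0,0,0.005,0,0,0,0,0.005,0,0,0,0,0.005,0,0,0,0,0.005,0,0,0,0]
}}

```text
time: 10.08
position: [0.4406, -0.1566, 0.1229]
orientation: [0.73, 0.683, 0.0, 0.0]
force: [-2.1, 0.3, 5.9]
grip_width: 0.0111
grip_force: 29.6
```

Emit:
{"fn": "play_rows", "kwargs": {
  "steps": [0.005,0.002,0,0.005,0,0.005,0.004,0,0.01,0,0.005,0.006,0,0.014,0,0.005,0.009,0,0.02,0,0.005,0.013,-0.001,0.027,0,0.005,0.017,-0.001,0.033,0,0.005,0.0215,-0.001,0.039,0,0.005,0.0215,-0.001,0.039,0]
}}

```text
time: 10.75
position: [0.4613, -0.158, 0.1627]
orientation: [0.73, 0.683, -0.001, -0.001]
force: [-6.0, -3.3, 2.5]
grip_width: 0.0108
grip_force: 29.5
```

Emit:
{"fn": "play_rows", "kwargs": {
  "steps": [0.005,0.005,0,0.006,0,0.005,0.01,-0.001,0.0115,0,0.005,0.015,-0.001,0.0165,0,0.005,0.02,-0.001,0.0215,0,0.005,0.026,-0.001,0.0265,0,0.005,0.032,-0.002,0.031,0,0.005,0.032,-0.002,0.031,0,0.005,0.032,-0.002,0.031,0]
}}

```text
time: 11.42
position: [0.4924, -0.1602, 0.1942]
orientation: [0.73, 0.683, -0.001, -0.001]
force: [-8.1, -1.9, 9.4]
grip_width: 0.011
grip_force: 30.6
```

Emit:
{"fn": "play_rows", "kwargs": {
  "steps": [0.005,0.004,0,0.003,0,0.005,0.008,0,0.0055,0,0.005,0.013,-0.001,0.008,0,0.005,0.018,-0.001,0.011,0,0.005,0.02,-0.001,0.012,0,0.005,0.02,-0.001,0.012,0,0.005,0.02,-0.001,0.012,0,0.005,0.02,-0.001,0.012,0]
}}

```text
time: 12.08
position: [0.5146, -0.1617, 0.2069]
orientation: [0.73, 0.683, 0.0, 0.001]
force: [-4.9, -2.2, 8.3]
grip_width: 0.0109
grip_force: 31.1
```

Run:
```python
from cell import arm
import cv2
d=arm.get_image("side");cv2.imwrite("pics/s2.png",cv2.resize(d["frame"][140:290,200:350],None,fx=4,fy=4,interpolation=cv2.INTER_CUBIC))
```

```text
(no output)
```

View pics/s2.png

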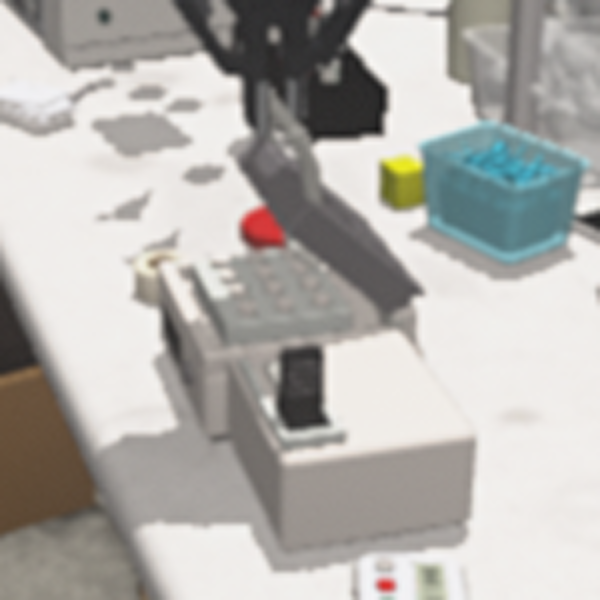

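The hood stands open past 40° in the fingers (hood's front edge at (245,150), grip black block at the tray's end (305,390)), and the measured shift gives about 0.76 rad. I'll bring it back to about 0.50 rad.

Emit:
{"fn": "play_rows", "kwargs": {
  "steps": [0.005,-0.005,0,-0.003,0,0.005,-0.01,0,-0.006,0,0.005,-0.0145,0.0005,-0.0088,0,0.005,-0.019,0.0005,-0.012,0,0.005,-0.0235,0.001,-0.015,0,0.005,-0.0275,0.001,-0.018,0,0.005,-0.0315,0.001,-0.021,0,0.005,-0.0315,0.001,-0.021,0]
}}

```text
time: 12.8
position: [0.4828, -0.1594, 0.1846]
orientation: [0.73, 0.683, 0.001, 0.001]
force: [-3.5, -1.1, 5.7]
grip_width: 0.0107
grip_force: 31.6
```

Emit:
{"fn": "play_rows", "kwargs": {
  "steps": [0.005,0,0,0,0,0.005,0,0,0,0,0.005,0,0,0,0,0.005,0,0,0,0,0.005,0,0,0,0,0.005,0,0,0,0,0.005,0,0,0,0,0.005,0,0,0,0]
}}

```text
time: 13.47
position: [0.4828, -0.1594, 0.1845]
orientation: [0.73, 0.683, 0.0, -0.0]
force: [-5.0, -0.9, 7.3]
grip_width: 0.0109
grip_force: 31.7
```

Run:
```python
from cell import arm
import cv2
d=arm.get_image("side");cv2.imwrite("pics/s3.png",cv2.resize(d["frame"][140:290,200:350],None,fx=4,fy=4,interpolation=cv2.INTER_CUBIC))
```

```text
(no output)
```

View pics/s3.png

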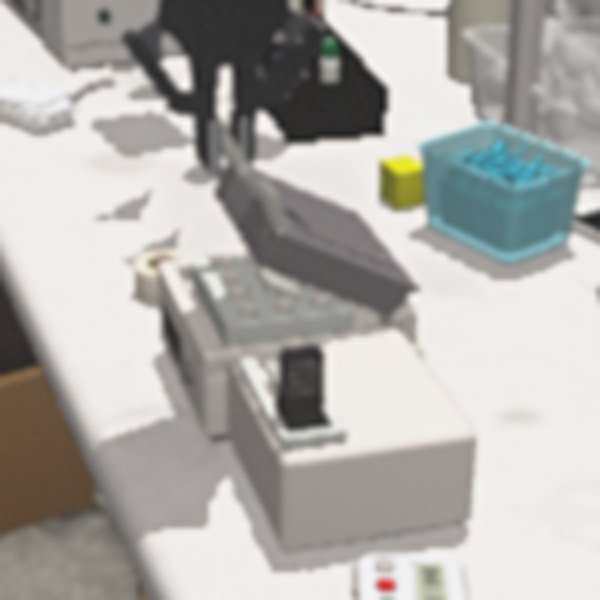

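The hood is held lower now, with its front edge at (222,190), roughly 29° open. The fingers are on the bar near (225,145) and the lock grip is still at its stop (303,390). Handing in.

```bash
python3 -c "
from cell import arm
print(arm.finish_job())"
```

```text
the job is handed in; nothing more can be done
None
```

I slid the lock to its end stop, raised the hood to about 0.76 rad, brought it back to about 0.50 rad (29°, about 6° short of balance), and handed in with the fingers still holding it; the judge's verdict was not returned.

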